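# Tuck a test adapter plate under a jig's lap leaf and hold it pressed

### The job

Get the contact jig ready by sliding its transport lock all the way to its end stop, so that the mouth under the steel lap leaf is open. Then take the adapter plate by its rib, tuck its narrow tongue end well under the leaf, straight and centred, without lifting the leaf, and press the plate down flat onto the jig's deck against the sprung contact bed. Finish while still holding the plate pressed down, and leave the other things on the bench where they lie.

Things in the scene. Friction and masses are not known exactly. Their poses are not given: they have to be found in the camera images.
- jig: contact test jig, fixed to the bench: grey block, x -96 to +100 mm, 170 mm wide (y), flat deck 24 mm above the bench. Origin on the bench under it. x points from the open working side to the leaf side, y to the lock's end stop. Contact bed at x -45 to +5, y within 20 mm; lock slot along y at x = 22; end stop block at x 13 to 31, y 73 to 86 mm, rising 14 mm above the deck.
- lip (a point): middle of the lower front edge of the lap leaf at rest: the top of the mouth, 12 mm above the deck, at jig x = 35 mm, y = 0. The leaf covers jig x 35 to 87 mm, y within 32 mm; behind it two hinge posts at x 83 to 99 mm stand 20 mm above the deck.
- leaf (a joint): lift of the steel lap leaf (52 x 64 x 3 mm), hinged at its far edge at jig x = 90 mm: 0 at rest, grows (rad) as its front edge is lifted; held down only by its weight and a weak spring. It counts as lifted above 0.06 rad (about 3 mm at its front edge).
- lock (a joint): transport lock: slides along the jig's y axis from 0 (barring the middle of the mouth) to 0.058 m at the end stop (open); drag about 1.5 N, it stays where it is left
- lock_knob (a point): upright black grip of the transport lock, 12 mm along jig x, 14 mm along jig y; this point is on its axis 34 mm above the deck, its top is 46 mm above the deck. It stands on a steel bar 10 x 26 mm whose top is 14 mm above the deck.
- bed (a joint): sprung contact bed (grey, 50 x 40 mm, brass pins): 0 when up, its top then 4 mm above the deck; 0.004 m when pushed down flush with the deck. It starts to sink at about 1 to 2 N and takes 10 N to push flush.
- plate: adapter plate, loose, 110 mm long (x), 60 mm wide (y), 4 mm thick, about 120 g; steel with an upright black rib to hold it by. Origin: centre of its underside; x points to the tongue, the front 35 mm, only 48 mm wide, ending at x = +55 mm. Rib: x -40 to 0 mm, 12 mm thick along y, its top 34 mm above the underside.
- plate_rib (a point): middle of the plate's rib, 20 mm behind the plate's origin and 22 mm above the plate's underside
- plate_tip (a point): middle of the tongue's end, 2 mm above the plate's underside. Fully tucked in, it lies about 22 mm beyond the leaf's front edge.
- driver_1: small black screwdriver lying on the bench, bystander
- yellow_tape: small roll of yellow tape, 45 mm, bystander, stuck to the bench
- vial_3: little black lacquer bottle standing, 19 mm wide, 61 mm tall, bystander
- screw_dish: dark round dish of screws, 58 mm, bystander, held to the bench by its magnet
- tweezers: steel tweezers, 127 mm, bystander
- phone_chassis: opened phone lying flat, 152 x 76 mm, bystander

How it is judged:
By the outcome, as a careful person would: the job done as asked, in the order asked, and still so for the second after the job is handed in, while the arm keeps its last pose, push and grip.
It also fails if it takes over 48 s, if anything falls off the work surface, if the arm or the gripper's body presses on something with over 40 N, if the wrist force passes 120 N, or if a joint passes its speed limit or range.

### The arm

A 6-joint arm with a two-finger parallel gripper is mounted at the origin on a cart in front of the work surface, level with it; the furniture and walls round the work are solid. World frame = base frame: x ahead of the robot, y to its left, z up, the work surface at z = 0. Lengths are in m, angles in rad, forces in N, time in s.
With the tool pointing down it reaches from about 0.35 to 0.975 m from the base axis. Payload 4.9 kg.
Tool frame: the origin (TCP) lies midway between the tips of the shut fingers; the grasp point (between the pads) lies 19 mm behind it; z points along the fingers, y is the line along which they close (so a half turn about z gives the same grasp; the last joint's range is limited). The gripper opens to 85 mm and grips with 20 to 120 N. Pads are 22 mm wide; open, the fingers measure 114 mm over their backs; the gripper's body (76 mm by 85 mm) begins 54 mm behind the grasp point. The pads swing forward as they close: fully open they stand 13 mm farther back than shut.
Start: joints at [1.042, 0.053, 1.613, -0, 1.476, -0.119], TCP at [0.249, 0.573, 0.231] pointing down, gripper open.
Joint ranges: [-3.01, 3.01], [-1.01, 2.22], [0.06, 2.58], [-1.02, 4.17], [0.09, 2.62], [-3.14, 3.14]. Speed limits (rad/s): [2.57, 2.57, 3.14, 3.14, 3.14, 3.14].

### API

Orientations are given as a unit quaternion [w, x, y, z].
In Python, from plant import manip, camrig, telemetry, workorder gives the robot as it stands (manip), with the cameras (camrig), the readings (telemetry) and the job (workorder).
- The arm moves only by the tool shift_gripper, called by a JSON object that holds its "op" and its "data", one argument or row to a line. Schema: {"type":"object","properties":{"increments":{"type":"string"},"only":{"type":"string"},"quiet":{"type":"boolean"},"lines":{"type":"string"}},"required":["increments"],"additionalProperties":false}. increments is a string of 1 to 5 rows, parted by semicolons, with the numbers parted by spaces; each row has 7 numbers: the opening from 0.0 (shut) to 1.0 (fully open), then dx, dy, dz in units of 50 mm, then a rotation vector rx, ry, rz in units of 0.1 rad; each row shifts and turns the commanded pose from where the row before left it, along the tool's axes as they then stand; what a row does not reach is not made up. A row lasts 1/8 s, in which the tool goes at most 0.0625 m and 0.188 rad, less where a joint would pass 70% of its speed; a pose out of reach is approached as far as the arm can. The fingers move at their own pace and stop on an object; the grip force is fixed at half the most. Time passes only in rows, so rows that do not move let the fingers close. The tool returns the time, the measured TCP pose, the force, the opening and the grip force at its end. only (a regular expression) keeps the lines of the reply that match it, lines (a string "A,B") keeps lines A to B, and quiet returns only ok. Input that does not fit is refused with a message, and nothing moves.
- telemetry.state(): the state, without advancing time (a new reading comes with each control period).
- camrig.grab_frame(name): name is "scene" or "side" or "wrist"; returns the picture (400x640x3 uint8, red, green, blue); there is no depth.
- camrig.camera_params(name): a dict with "intrinsics" (3x3 intrinsics, pixels), "k1" (the pictures are not rectified: a ray, as slopes to the right and down, at radius r is drawn at 1 + k1 r^2 times it, then the intrinsics apply), "xyz" and "orientation" of the camera in the world. Camera axes: x right, y down, z forward; pixel columns grow to the right and rows downward; lengths in m; the calibration is good to about 2 mm. A picture is of the moment at which its call begins: read the wrist's pose just before it. camera_params takes no time and is no camera call; for the wrist camera it gives the pose at the moment of the call.
- workorder.job_done(): hands the job in; it is judged then, once.
The state is a dict: "time": time; "joint_pos": joint angles; "joint_vel": joint speeds; "joint_efforts": joint torques, N m; "tool_pos": TCP position; "tool_rot": TCP orientation; "contact_force": force on the tool from outside, world axes, zero at the start; "ft_torque": the same for the moment, N m; "gripper_width": opening from 0.0 (shut) to 1.0 (fully open); "grasp_force": force on a finger pad.
Only numpy, scipy, OpenCV 4.12 (cv2) and the standard library are available. Lean on these libraries where they do the work, as an engineer would, in place of code of your own. Each camera call takes 0.05 s, during which the arm holds its last target. There are 200 camera calls.

## Working session

There is one attempt and no reset: what is moved stays moved. The work goes in short steps, Python scripts to look and compute and a tool call to move; the robot and the scene stay as the last step left them, time stands still between calls to the robot, and variables do not carry over. Pictures are saved under pics/ and viewed, at most 10 in all, crops included, and the job is handed in when it is done.

```bash
ls; mkdir -p pics; python3 - <<'E'
from plant import manip, camrig, telemetry, workorder
import cv2
for n in("scene","side"):
    cv2.imwrite(f"pics/{n}0.png",camrig.grab_frame(n)[:,:,::-1]); print(camrig.camera_params(n))
s=telemetry.state(); print(s)
E
```

```text
pics
plant.py
{'intrinsics': array([[423.71681587,   0.        , 309.93784749],
       [  0.        , 423.71681587, 197.17852156],
       [  0.        ,   0.        ,   1.        ]]), 'k1': 0.022132442204496585, 'xyz': array([-0.3329857 , -0.65297711,  0.65745573]), 'orientation': array([-0.4490546 ,  0.77886627, -0.3767711 ,  0.2230714 ])}
{'intrinsics': array([[422.2857306 ,   0.        , 312.9666759 ],
       [  0.        , 422.2857306 , 197.81623936],
       [  0.        ,   0.        ,   1.        ]]), 'k1': -0.0614322370241556, 'xyz': array([0.03373144, 0.97063209, 0.73250259]), 'orientation': array([ 0.10892731, -0.18134736,  0.8568826 , -0.47010657])}
{'time': 0.1, 'joint_pos': array([ 1.04198933e+00,  5.33066839e-02,  1.61418239e+00,  1.85254121e-05,
        1.47600057e+00, -1.18981675e-01]), 'joint_vel': array([-0.00100958, -0.00064082, -0.00429075,  0.00040627, -0.00263158,
       -0.00125572]), 'joint_efforts': array([ 4.49566433e-04, -3.94900811e+01, -3.71364534e+01, -1.33912608e-04,
        3.87507782e-03,  2.58524057e-05]), 'tool_pos': array([0.24872333, 0.57275157, 0.23016079]), 'tool_rot': array([-3.10609190e-04,  2.03482423e-01,  9.79078140e-01, -8.96240491e-04]), 'contact_force': array([ 0.41919952, -0.76681695, -0.13649241]), 'ft_torque': array([ 0.01888199, -0.01721052,  0.00485568]), 'grasp_force': 0.0, 'gripper_width': 0.9997520174917113}
```

View pics/scene0.png

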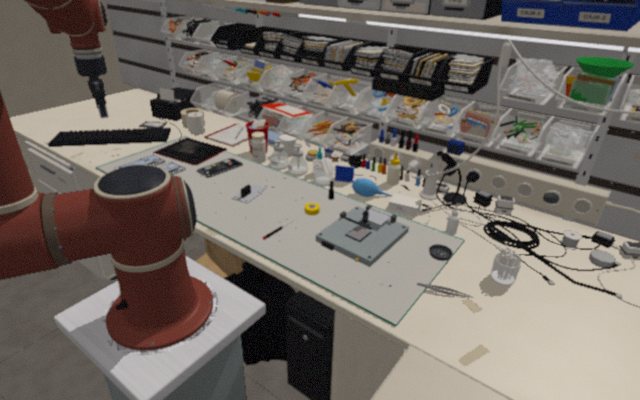

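View pics/side0.png

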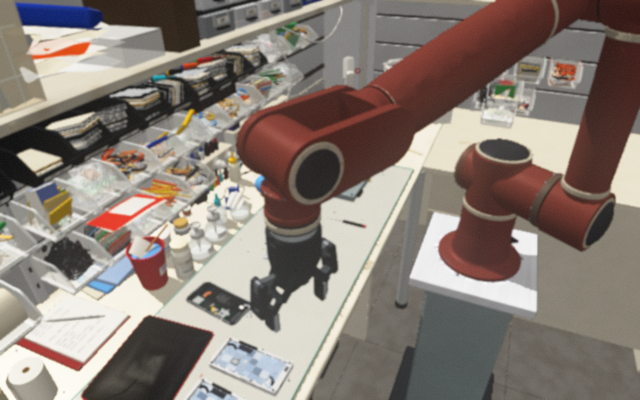

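The scene view shows the jig around (362,234), its knob near (366,213), the plate with its black rib around (249,192), the tape at (312,209) and the driver at (273,232). In the side view the arm hides the jig and plate.

```bash
cat > h.py <<'E'
import numpy as np, cv2
from plant import manip, camrig, telemetry, workorder
from scipy.spatial.transform import Rotation as R
def rot(q): return R.from_quat(np.roll(q,-1)).as_matrix()
def P(c):
    return c["intrinsics"],np.array([c["k1"],0,0,0,0]),rot(c["orientation"]),np.array(c["xyz"])
def ray(c,uv):
    K,d,M,t=P(c); p=cv2.undistortPoints(np.array([[uv]],float),K,d)[0,0]
    return t,M@np.array([p[0],p[1],1])
def on(c,uv,z):
    t,v=ray(c,uv); return t+v*(z-t[2])/v[2]
def proj(c,X):
    K,d,M,t=P(c); return cv2.projectPoints(np.array(X,float).reshape(-1,3),cv2.Rodrigues(M.T)[0],-M.T@t,K,d)[0][:,0]
E
python3 - <<'E'
from h import *
c=camrig.camera_params("scene")
for n,uv,z in [("left",(317,237),.024),("near",(371,262),.024),("right",(407,230),.024),("far",(350,207),.024),("knob top",(366,208),.07),("rib top",(246,186),.034),("rib b",(246,194),.004),("pl l",(234,197),.004),("pl r",(267,187),.004),("pl n",(248,203),0.004),("tape",(312,209),.0),("driver",(273,232),0)]: print(n,on(c,uv,z).round(3))
w=camrig.camera_params("wrist"); print(w)
M=rot(w["orientation"]); s=telemetry.state(); T=rot(s["tool_rot"])
print("tool axes\n",T.round(3)); print("cam in tool",(T.T@(w["xyz"]-s["tool_pos"])).round(4),(T.T@M).round(3))
E
```

```text
left [ 0.389 -0.118  0.024]
near [ 0.388 -0.28   0.024]
right [ 0.565 -0.284  0.024]
far [ 0.569 -0.101  0.024]
knob top [ 0.526 -0.178  0.07 ]
rib top [0.457 0.21  0.034]
rib b [0.458 0.214 0.004]
pl l [0.422 0.229 0.004]
pl r [0.533 0.194 0.004]
pl n [0.423 0.169 0.004]
tape [0.522 0.001 0.   ]
driver [0.36 0.01 0.  ]
{'intrinsics': array([[302.25864811,   0.        , 322.62154352],
       [  0.        , 302.25864811, 197.94195351],
       [  0.        ,   0.        ,   1.        ]]), 'k1': 0.012583583204138086, 'xyz': array([0.18491531, 0.60175298, 0.37313657]), 'orientation': array([0.11559928, 0.8281596 , 0.54323023, 0.0754281 ])}
tool axes
 [[-0.917  0.398 -0.001]
 [ 0.398  0.917 -0.002]
 [ 0.    -0.002 -1.   ]]
cam in tool [ 0.0701  0.0009 -0.143 ] [[ 0.    -0.962 -0.274]
 [ 1.    -0.     0.001]
 [-0.001 -0.274  0.962]]
```

The manual's scale: shifts go in units of 50 mm and turns go in units of 0.1 rad. Converting my numbers, -0.048 m is -0.96, -0.0385 m is -0.77.

{"op": "shift_gripper", "data": {
  "increments": "1 -0.96 -0.77 0 0 0 0;1 -0.96 -0.77 0 0 0 0;1 -0.96 -0.77 0 0 0 0;1 -0.96 -0.77 0 0 0 0;1 -0.96 -0.77 0 0 0 0"
}}

```text
time: 0.72
tool_pos: [0.3927, 0.2992, 0.2309]
tool_rot: [-0.0, 0.203, 0.979, -0.0]
contact_force: [1.7, 0.4, -0.3]
gripper_width: 1.001
grasp_force: 0.0
```

{"op": "shift_gripper", "data": {
  "increments": "1 -0.96 -0.77 0 0 0 0;1 -0.96 -0.77 0 0 0 0;1 0 0 0 0 0 0"
}}

```text
time: 1.1
tool_pos: [0.451, 0.1888, 0.2309]
tool_rot: [-0.0, 0.207, 0.978, -0.0]
contact_force: [-0.0, 0.7, -1.1]
gripper_width: 0.998
grasp_force: 0.0
```

```bash
python3 - <<'E'
from h import *
import json
s=telemetry.state(); c=camrig.camera_params("wrist"); im=camrig.grab_frame("wrist"); cv2.imwrite("pics/w1.png",im[:,:,::-1])
np.save("w1.npy",c,allow_pickle=True); print(s["tool_pos"],s["joint_pos"],s["time"])
E
```

```text
[0.45100823 0.18884875 0.2308813 ] [ 2.44576077e-01 -2.81435753e-01  1.92076896e+00 -6.48320058e-04
  1.50287822e+00 -9.09619801e-01] 1.1
```

View pics/w1.png

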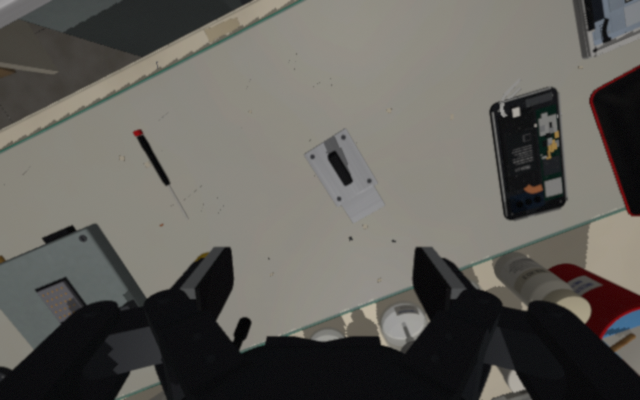

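The wrist view shows the plate: rear corners about (304,153) and (346,127), tongue end (354,222)–(384,206), rib (330,150)–(352,185). The jig's corner is at lower left, the driver near (160,170) and the phone near (528,150).

```bash
cat >> h.py <<'E'
from scipy.optimize import least_squares
def fit(c,uv,X,x0):  # planar pose x,y,yaw
    X=np.array(X,float)
    def w(p): return np.c_[X[:,:2]@np.array([[np.cos(p[2]),np.sin(p[2])],[-np.sin(p[2]),np.cos(p[2])]])+p[:2],X[:,2]]
    r=least_squares(lambda p:(proj(c,w(p))-uv).ravel(),x0,loss="soft_l1"); return r.x,r.fun.reshape(-1,2).round(1)
E
python3 - <<'E'
from h import *
c=np.load("w1.npy",allow_pickle=True).item()
im=cv2.imread("pics/w1.png")
crop=cv2.resize(im[110:240,280:410],None,fx=4.5,fy=4.5,interpolation=cv2.INTER_CUBIC); cv2.imwrite("pics/c1.png",crop)
uv=[(304,153),(346,127),(354,222),(384,206)]
# image right = world +y
X=[(-.055,-.030,.004),(-.055,.030,.004),(.055,-.024,.004),(.055,.024,.004)]
print(fit(c,uv,X,[.47,.2,-.3]))
E
```

```text
(array([0.47290609, 0.21436715, 0.12705391]), array([[-0.3,  0.1],
       [ 0.3, -0. ],
       [-1.5,  1.1],
       [ 1.2, -1.1]]))
```

View pics/c1.png

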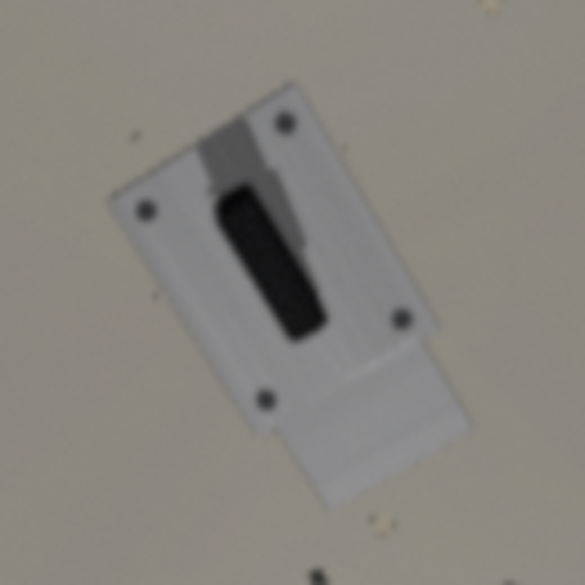

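In the tool's units: -0.0513 m is -1.026, -0.018 m is -0.36.

{"op": "shift_gripper", "data": {
  "increments": "0 -0.36 -1.026 0 0 0 0;0 -0.36 -1.026 0 0 0 0;0 -0.36 -1.026 0 0 0 0;0 -0.36 -1.026 0 0 0 0;0 -0.36 -1.026 0 0 0 0",
  "quiet": true
}}

```text
ok
```

{"op": "shift_gripper", "data": {
  "increments": "0 -0.36 -1.026 0 0 0 0;0 -0.36 -1.026 0 0 0 -1.67;0 0 0 0 0 0 -1.67;0 0 0 0 0 0 -1.67;0 0 0 0 0 0 0"
}}

```text
time: 2.4
tool_pos: [0.4226, -0.1859, 0.2309]
tool_rot: [-0.0, -0.045, 0.999, 0.0]
contact_force: [0.0, 0.2, 0.2]
gripper_width: -0.0
grasp_force: 0.0
```

```bash
python3 - <<'E'
from h import *
s=telemetry.state(); c=camrig.camera_params("wrist"); im=camrig.grab_frame("wrist")[:,:,::-1]; cv2.imwrite("pics/w2.png",im)
np.save("w2.npy",c,allow_pickle=True); print(s["tool_pos"],s["joint_pos"],s["time"])
J=on(c,(320,198),0);print(J)
cv2.imwrite("pics/w2b.png",cv2.resize(im[60:310,150:483],None,fx=2.4,fy=2.4,interpolation=cv2.INTER_CUBIC))
E
```

```text
[ 0.42264939 -0.18590321  0.23092545] [-5.75992654e-01 -3.54799856e-01  1.97783725e+00  3.41406523e-04
  1.51936748e+00 -2.23717484e+00] 2.4
[ 0.45966929 -0.18421449  0.        ]
```

View pics/w2b.png

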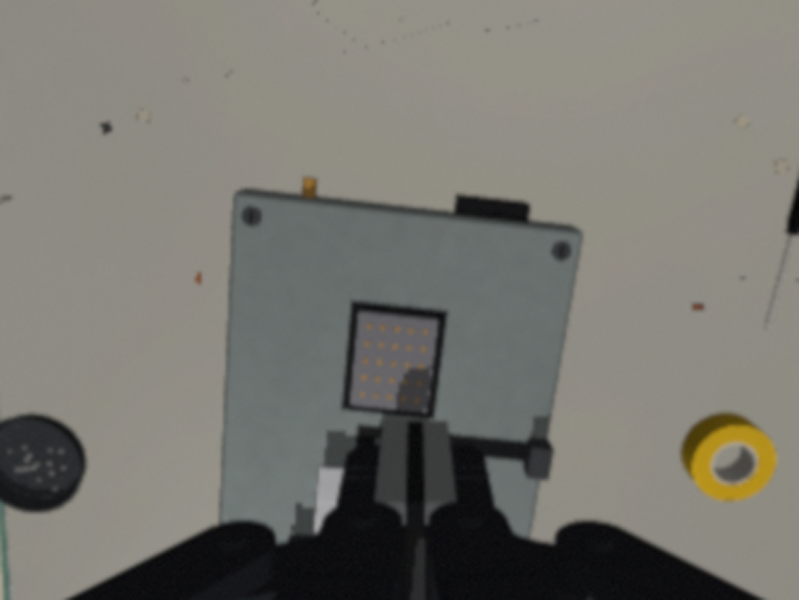

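The enlarged wrist view shows the jig deck's front corners about (236,195) and (578,237), the contact bed (357,310)–(433,410), the end stop at (538,455), and the knob hidden behind the shut fingers. The dish is at (40,460) and the tape at (729,457).

```bash
python3 - <<'E'
from h import *
c=np.load("w2.npy",allow_pickle=True).item()
f=lambda u,v:(150+(u+.5)/2.4-.5,60+(v+.5)/2.4-.5)
uv=[f(236,195),f(578,237),f(357,310),f(440,317),f(350,405)]
X=[(-.096,-.085,.024),(-.096,.085,.024),(-.045,-.02,.028),(-.045,.02,.028),(.005,-.02,.028)]
p,r=fit(c,uv,X,[.48,-.19,.05]);print(p,r)
# scene check
s=camrig.camera_params("scene")
def W(x,y,z):
    a=p[2];return (p[0]+x*np.cos(a)-y*np.sin(a),p[1]+x*np.sin(a)+y*np.cos(a),z)
print(proj(s,[W(-.096,.085,.024),W(-.096,-.085,.024),W(.1,-.085,.024),W(.1,.085,.024)]).round(0).tolist())
print("knob",W(.022,0,.058),proj(c,[W(.022,.08,.038)])*2.4-[360,144], "start",W(.022,-.04,.05))
E
```

```text
[ 0.48935829 -0.19153088 -0.02921794] [[-1.2 -1.8]
 [ 3.3 -1.5]
 [ 0.6  0.8]
 [-0.3  1.8]
 [-0.5  0.5]]
[[314.0, 234.0], [369.0, 260.0], [409.0, 226.0], [357.0, 205.0]]
knob (np.float64(0.5113489003355203), np.float64(-0.19217358484868574), 0.058) [[539.33477217 465.76063366]] start (np.float64(0.5101803491808509), np.float64(-0.2321565123077766), 0.05)
```

In the tool's units: -0.0413 m is -0.826, -0.0294 m is -0.588, 0.1 rad is 1.

{"op": "shift_gripper", "data": {
  "increments": "0 -0.826 -0.588 0 0 0 0;0 -0.826 -0.588 0 0 0 1;0 0 0 1.2 0 0 0;0 0 0 1.2 0 0 0;0 0 0 0 0 0 0"
}}

```text
time: 3.08
tool_pos: [0.5064, -0.2349, 0.1052]
tool_rot: [-0.005, 0.005, 1.0, 0.003]
contact_force: [0.1, 0.7, 0.1]
gripper_width: -0.001
grasp_force: 0.0
```

```bash
python3 - <<'E'
from h import *
s=camrig.camera_params("scene");im=camrig.grab_frame("scene")[:,:,::-1]
cv2.imwrite("pics/s2.png",cv2.resize(im[140:290,280:440],None,fx=4,fy=4,interpolation=cv2.INTER_CUBIC))
E
```

```text
(no output)
```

View pics/s2.png

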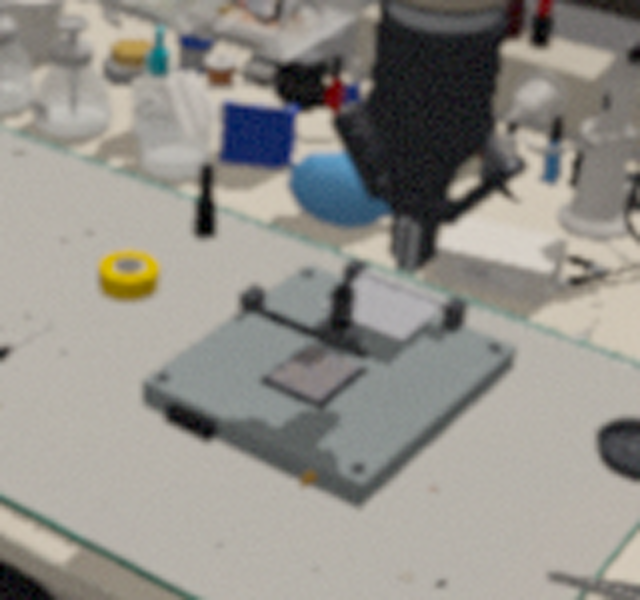

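The scene crop shows the shut fingers (410,250) above the deck on the −y side of the knob (343,300), clear of it. The end stop is at (252,300). I'm going down and pushing.

{"op": "shift_gripper", "data": {
  "increments": "0 -0.08 0 0.8 0 0 0;0 0 0 0.34 0 0 0;0 0 0.4 0 0 0 0;0 0 0.3 0 0 0 0;0 0 0.2 0 0 0 0"
}}

```text
time: 3.75
tool_pos: [0.5155, -0.1928, 0.0562]
tool_rot: [0.001, 0.004, 1.0, -0.001]
contact_force: [0.1, -1.2, 0.5]
gripper_width: -0.005
grasp_force: 0.9
```

{"op": "shift_gripper", "data": {
  "increments": "0 0 0.2 0 0 0 0;0 0 0.2 0 0 0 0"
}}

```text
time: 4.0
tool_pos: [0.5152, -0.173, 0.0553]
tool_rot: [0.001, 0.005, 1.0, -0.001]
contact_force: [-0.4, -1.6, 0.2]
gripper_width: 0.004
grasp_force: 0.9
```

In the tool's units: 0.01 m is 0.2, 0.005 m is 0.1.

{"op": "shift_gripper", "data": {
  "increments": "0 0 0.2 0 0 0 0;0 0 0.1 0 0 0 0"
}}

```text
time: 4.25
tool_pos: [0.5146, -0.1576, 0.0543]
tool_rot: [-0.0, 0.005, 1.0, 0.0]
contact_force: [0.6, -2.1, 1.3]
gripper_width: -0.001
grasp_force: 0.8
```

{"op": "shift_gripper", "data": {
  "increments": "0 0 0.1 0 0 0 0;0 0 0.06 0 0 0 0"
}}

```text
time: 4.5
tool_pos: [0.5148, -0.1549, 0.0546]
tool_rot: [0.0, 0.004, 1.0, -0.006]
contact_force: [-0.4, -22.5, -4.1]
gripper_width: -0.0
grasp_force: 11.2
```

{"op": "shift_gripper", "data": {
  "increments": "0 0 0.06 0 0 0 0;0 0 0.06 0 0 0 0"
}}

```text
time: 4.75
tool_pos: [0.5149, -0.1539, 0.0549]
tool_rot: [0.001, 0.004, 1.0, -0.011]
contact_force: [-1.7, -39.4, -9.0]
gripper_width: -0.003
grasp_force: 19.7
```

{"op": "shift_gripper", "data": {
  "increments": "0 0 -0.32 0 0 0 0;0 0 0 -1 0 0 0;0 0 -0.4 -1 0 0 0;0 0.2 0 -1 0 0 0;0 0.2 0 -0.9 0 0 0"
}}

```text
time: 5.38
tool_pos: [0.4939, -0.1797, 0.2505]
tool_rot: [-0.0, 0.005, 1.0, 0.001]
contact_force: [0.7, -0.7, 0.4]
gripper_width: 0.002
grasp_force: 0.0
```

{"op": "shift_gripper", "data": {
  "increments": "0 0 0 0 0 0 0"
}}

```text
time: 5.5
tool_pos: [0.4959, -0.1806, 0.2541]
tool_rot: [0.003, 0.005, 1.0, -0.001]
contact_force: [0.2, 0.5, -1.1]
gripper_width: -0.005
grasp_force: 0.0
```

```bash
python3 - <<'E'
from h import *
s=telemetry.state(); c=camrig.camera_params("wrist"); im=camrig.grab_frame("wrist")[:,:,::-1]; cv2.imwrite("pics/w3.png",im)
np.save("w3.npy",c,allow_pickle=True); print(s["tool_pos"],s["time"])
cv2.imwrite("pics/w3b.png",cv2.resize(im[0:260,160:493],None,fx=2.3,fy=2.3,interpolation=cv2.INTER_CUBIC))
E
```

```text
[ 0.49587636 -0.18064767  0.25405516] 5.5
```

View pics/w3b.png

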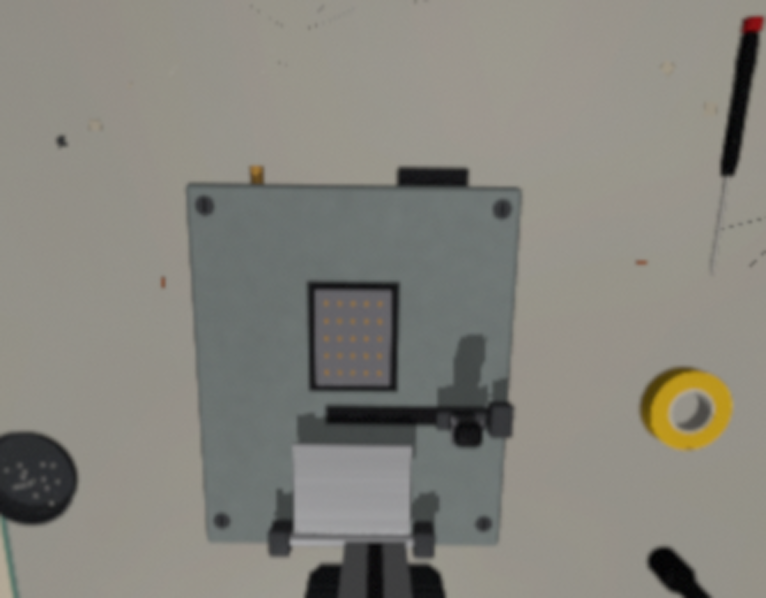

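The whole jig is visible: deck corners (187,184), (521,188), (497,545), (208,541); bed (313,288)–(393,386); leaf front edge (293–411,446). The lock bar and knob (467,430) sit against the end stop (500,418), so the mouth is open.

```bash
python3 - <<'E'
from h import *
c=np.load("w3.npy",allow_pickle=True).item()
f=lambda u,v:(160+(u+.5)/2.3-.5,(v+.5)/2.3-.5)
uv=[f(187,185),f(521,189),f(497,545),f(208,541),f(313,289),f(393,289),f(393,386),f(313,386),f(293,446),f(411,446)]
X=[(-.096,-.085,.024),(-.096,.085,.024),(.1,.085,.024),(.1,-.085,.024),(-.045,-.02,.028),(-.045,.02,.028),(.005,.02,.028),(.005,-.02,.028),(.035,-.032,.039),(.035,.032,.039)]
p,r=fit(c,uv,X,[.48,-.19,.0]);print(p,r.tolist())
Rz=R.from_euler("z",p[2]).as_matrix()[:2,:2]
for l in (.0,.05,.058): print(l,proj(c,[np.r_[p[:2]+Rz@[.022,l],.070]])*2.3-[368,0])
print("lip",p[:2]+Rz@[.035,0]); np.save("jig.npy",p)
# plate refit
c1=np.load("w1.npy",allow_pickle=True).item()
g=lambda u,v:(280+(u+.5)/4.5-.5,110+(v+.5)/4.5-.5)
uv=[g(110,198),g(293,82),g(332,506),g(471,426),g(437,330),g(258,432)]
X=[(-.055,-.030,.004),(-.055,.030,.004),(.055,-.024,.004),(.055,.024,.004),(.02,.03,.004),(.02,-.03,.004)]
q,r=fit(c1,uv,X,[.47,.2,.1]);print(q,r.tolist()); np.save("plate.npy",q)
cc,ss=np.cos(q[2]),np.sin(q[2]); print("rib",q[0]-.02*cc,q[1]-.02*ss)
# rib top check
print("rib top ends", [ (q[:2]+np.array([[cc,-ss],[ss,cc]])@[x,0]).round(4) for x in(-.04,0)], on(c1,g(237,190),.034),on(c1,g(310,332),.034), on(c1,g(273,262),.034))
E
```

```text
[ 0.48878473 -0.19130086 -0.02063659] [[-1.6, -1.0], [1.0, -1.0], [1.0, 1.3], [-0.8, 1.7], [0.6, 0.3], [-0.5, 0.7], [-1.2, 0.2], [1.1, -0.2], [-0.4, -0.6], [0.5, -0.0]]
0.0 [[349.42247572 435.84872541]]
0.05 [[452.41879326 436.96073838]]
0.058 [[468.90147892 437.1377147 ]]
lip [ 0.52377728 -0.19202309]
[0.47370879 0.21425412 0.14325912] [[-0.6, 0.8], [0.9, -0.2], [0.0, 1.6], [1.5, 0.6], [-0.3, -3.1], [-1.5, -1.4]]
rib 0.4539136731378833 0.21139872418721345
rib top ends [array([0.4341, 0.2085]), array([0.4737, 0.2143])] [0.43100379 0.21077484 0.034     ] [0.47184526 0.21350556 0.034     ] [0.45131079 0.21190681 0.034     ]
```

In the tool's units: 0.056 m is 1.12, 0.0068 m is 0.136.

{"op": "shift_gripper", "data": {
  "increments": "1 0.136 1.12 0 0 0 0;1 0.136 1.12 0 0 0 0;1 0.136 1.12 0 0 0 0;1 0.136 1.12 0 0 0 0;1 0.136 1.12 0 0 0 0",
  "quiet": true
}}

```text
ok
```

{"op": "shift_gripper", "data": {
  "increments": "1 0.136 1.12 0 0 0 0;1 0.136 1.12 0.4 0 0 0;1 0 0 1.1 0 0 -1.4;1 0 0 1.1 0 0 0;1 0 0 0 0 0 0"
}}

```text
time: 6.8
tool_pos: [0.445, 0.2112, 0.1119]
tool_rot: [-0.008, -0.065, 0.998, -0.002]
contact_force: [-0.3, -0.8, -0.2]
gripper_width: 1.003
grasp_force: 0.0
```

In the tool's units: 0.04 m is 0.8, -0.0075 m is -0.15.

{"op": "shift_gripper", "data": {
  "increments": "1 -0.15 -0.02 0.8 0 0 0;1 0 0 0.7 0 0 0;1 0 0 0.3 0 0 0;1 0 0 0 0 0 0"
}}

```text
time: 7.3
tool_pos: [0.4582, 0.2123, 0.0295]
tool_rot: [-0.0, -0.065, 0.998, -0.0]
contact_force: [0.1, 0.1, 0.5]
gripper_width: 1.0
grasp_force: 0.0
```

In the tool's units: 0.0055 m is 0.11, 0.015 m is 0.3.

{"op": "shift_gripper", "data": {
  "increments": "1 0.11 0 0.3 0 0 0;1 0 0 0.09 0 0 0;1 0 0 0 0 0 0"
}}

```text
time: 7.68
tool_pos: [0.4525, 0.2116, 0.0097]
tool_rot: [-0.0, -0.065, 0.998, -0.0]
contact_force: [0.6, 0.5, -0.5]
gripper_width: 1.003
grasp_force: 0.0
```

{"op": "shift_gripper", "data": {
  "increments": "0 0 0 0 0 0 0;0 0 0 0 0 0 0;0 0 0 0 0 0 0;0 0 0 0 0 0 0"
}}

```text
time: 8.18
tool_pos: [0.4528, 0.2115, 0.0099]
tool_rot: [0.0, -0.065, 0.998, -0.0]
contact_force: [1.1, -1.1, 0.5]
gripper_width: 0.141
grasp_force: 0.7
```

{"op": "shift_gripper", "data": {
  "increments": "0 0 0 0 0 0 0;0 0 0 0 0 0 0"
}}

```text
time: 8.43
tool_pos: [0.4531, 0.2117, 0.0101]
tool_rot: [0.0, -0.065, 0.998, 0.0]
contact_force: [0.2, -0.3, 1.7]
gripper_width: 0.128
grasp_force: 60.6
```

{"op": "shift_gripper", "data": {
  "increments": "0 0 0 -1 0 0 0;0 0 0 -1.1 0 0 0;0 0 0 0 0 0 1.51;0 0.045 -1.006 0 0 0 0;0 0.045 -1.006 0 0 0 0",
  "quiet": true
}}

```text
ok
```

{"op": "shift_gripper", "data": {
  "increments": "0 0.045 -1.006 0 0 0 0;0 0.045 -1.006 0 0 0 0;0 0.045 -1.006 0 0 0 0;0 0.045 -1.006 0 0 0 0;0 0.045 -1.006 0 0 0 0"
}}

```text
time: 9.68
tool_pos: [0.429, -0.1415, 0.1143]
tool_rot: [-0.0, 0.01, 1.0, 0.0]
contact_force: [1.2, -0.2, -0.7]
gripper_width: 0.13
grasp_force: 60.2
```

{"op": "shift_gripper", "data": {
  "increments": "0 0.045 -1.006 0 0 0 0;0 0 0 0 0 0 0;0 0 0 0 0 0 0"
}}

```text
time: 10.05
tool_pos: [0.426, -0.1897, 0.1141]
tool_rot: [-0.001, 0.01, 1.0, 0.001]
contact_force: [0.1, 1.0, -1.0]
gripper_width: 0.13
grasp_force: 60.1
```

```bash
python3 - <<'E'
from h import *
s=telemetry.state(); c=camrig.camera_params("wrist"); im=camrig.grab_frame("wrist")[:,:,::-1]; cv2.imwrite("pics/w4.png",im)
np.save("w4.npy",c,allow_pickle=True); print(s["tool_pos"],s["tool_rot"],s["time"])
T=rot(s["tool_rot"]);t=s["tool_pos"]
X=[(-.055,-.03,.004),(-.055,.03,.004),(-.04,0,.034),(.02,.03,.004),(.055,.024,.004),(.055,-.024,.004)]
# plate frame in tool: x=-toolx, y=tooly, z=-toolz ; plate origin = TCP+20mm ahead, .010 below
print(proj(c,[t+T@np.array([-(x+.02),y,.010-z]) for x,y,z in X]).round(1).tolist())
E
```

```text
[ 0.42596515 -0.18968402  0.11408478] [-5.74413591e-04  1.04892269e-02  9.99944614e-01  6.44574977e-04] 10.05
[[260.7, 183.2], [379.5, 183.2], [319.7, 233.8], [372.8, 310.9], [360.3, 361.0], [280.7, 361.1]]
```

View pics/w4.png

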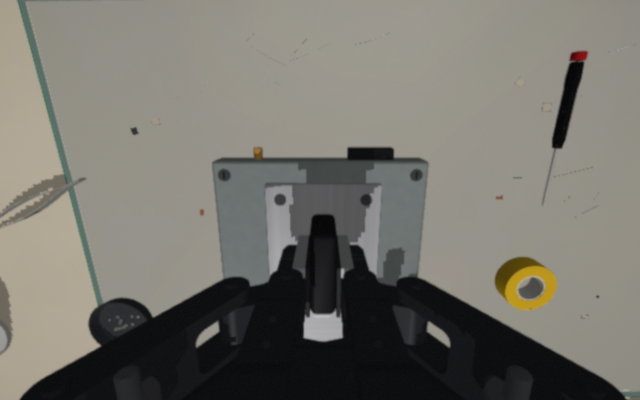

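The plate is held straight. Its rear corners are at (265,184) and (382,184), and the jig's front edge is level above them at row 160. The plate sits about 3 px right of prediction, a small camera bias. I'll lower to near deck height so the plate and jig can be compared directly.

{"op": "shift_gripper", "data": {
  "increments": "0 0 0 0.8 0 0 0;0 0 0 0.52 0 0 0;0 0 0 0 0 0 0;0 0 0 0 0 0 0"
}}

```text
time: 10.6
tool_pos: [0.4272, -0.1899, 0.0498]
tool_rot: [0.001, 0.01, 1.0, -0.0]
contact_force: [0.8, -1.0, -0.4]
gripper_width: 0.126
grasp_force: 60.1
```

```bash
python3 - <<'E'
from h import *
s=telemetry.state(); c=camrig.camera_params("wrist"); im=camrig.grab_frame("wrist")[:,:,::-1]; cv2.imwrite("pics/w5.png",im)
np.save("w5.npy",c,allow_pickle=True); print(s["tool_pos"],s["tool_rot"],s["time"])
T=rot(s["tool_rot"]);t=s["tool_pos"];p=np.load("jig.npy")
print(proj(c,[t+T@np.array([-(x+.02),y,.010-z]) for x,y,z in [(-.055,-.03,.004),(-.055,.03,.004)]]).round(1).tolist())
Rz=R.from_euler("z",p[2]).as_matrix()
print(proj(c,[np.r_[p[:2],0]+Rz@x for x in [(-.096,-.085,.024),(-.096,.085,.024),(-.045,-.02,.028)]]).round(1).tolist())
cv2.imwrite("pics/w5b.png",cv2.resize(im[120:280,120:520],None,fx=2,fy=2,interpolation=cv2.INTER_CUBIC))
E
```

```text
[ 0.42723596 -0.18991764  0.04982193] [ 6.36744461e-04  9.57752559e-03  9.99953872e-01 -3.45129266e-04] 10.6
[[260.7, 183.2], [379.5, 183.2]]
[[170.3, 175.9], [470.1, 176.4], [287.1, 260.6]]
```

View pics/w5b.png

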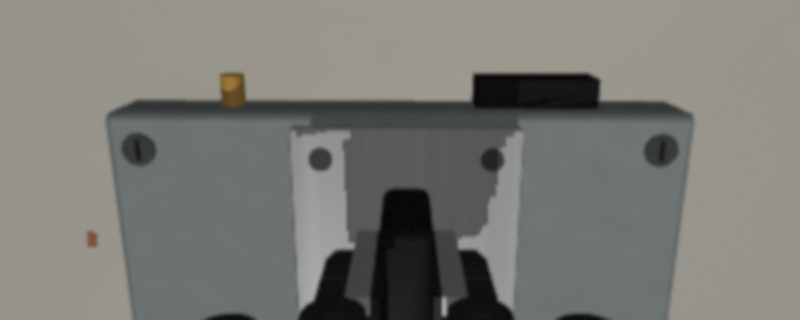

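Plate midline is at crop column 407 and the jig midline at 400, so the plate must move 1.8 mm toward −y. Yaw matches, since both edges are level, and the x position agrees. Lowering to insertion height.

{"op": "shift_gripper", "data": {
  "increments": "0 0 -0.036 0.12 0 0 0;0 0 0 0.08 0 0 0;0 0 0 0 0 0 0"
}}

```text
time: 11.02
tool_pos: [0.4261, -0.192, 0.0385]
tool_rot: [-0.0, 0.01, 1.0, 0.0]
contact_force: [-0.1, 0.2, -1.4]
gripper_width: 0.128
grasp_force: 60.1
```

{"op": "shift_gripper", "data": {
  "increments": "0 0 0 0 0 0 0"
}}

```text
time: 11.15
tool_pos: [0.4264, -0.1922, 0.0388]
tool_rot: [-0.0, 0.01, 1.0, 0.0]
contact_force: [-0.0, 0.9, -0.8]
gripper_width: 0.127
grasp_force: 60.1
```

In the tool's units: -0.008 m is -0.16, -0.004 m is -0.08.

{"op": "shift_gripper", "data": {
  "increments": "0 -0.08 0 -0.016 0 0 0;0 -0.16 0 0 0 0 0;0 -0.16 0 0 0 0 0"
}}

```text
time: 11.52
tool_pos: [0.4472, -0.1927, 0.0398]
tool_rot: [0.0, 0.01, 1.0, -0.0]
contact_force: [-0.4, -0.9, -0.9]
gripper_width: 0.124
grasp_force: 60.1
```

{"op": "shift_gripper", "data": {
  "increments": "0 -0.12 0 0 0 0 0;0 -0.12 0 0 0 0 0;0 -0.12 0 0 0 0 0"
}}

```text
time: 11.9
tool_pos: [0.4648, -0.1929, 0.0395]
tool_rot: [-0.0, 0.01, 1.0, 0.0]
contact_force: [-0.1, 0.0, -0.3]
gripper_width: 0.129
grasp_force: 60.1
```

{"op": "shift_gripper", "data": {
  "increments": "0 -0.1 0 0 0 0 0;0 -0.04 0 0 0 0 0;0 0 0 0 0 0 0"
}}

```text
time: 12.28
tool_pos: [0.4715, -0.193, 0.0396]
tool_rot: [-0.0, 0.01, 1.0, 0.0]
contact_force: [-0.4, 0.4, -1.2]
gripper_width: 0.13
grasp_force: 60.1
```

{"op": "shift_gripper", "data": {
  "increments": "0 0 0 0.06 0 0 0;0 0 0 0.05 0 0 0;0 0 0 0 0 0 0"
}}

```text
time: 12.65
tool_pos: [0.4717, -0.1932, 0.0349]
tool_rot: [0.0, 0.01, 1.0, -0.0]
contact_force: [-1.8, 1.1, 5.6]
gripper_width: 0.126
grasp_force: 61.1
```

{"op": "shift_gripper", "data": {
  "increments": "0 0 0 0.014 0 0 0;0 0 0 0 0 0 0"
}}

```text
time: 12.9
tool_pos: [0.4716, -0.1932, 0.0344]
tool_rot: [0.0, 0.01, 1.0, -0.0]
contact_force: [-2.5, 1.6, 8.9]
gripper_width: 0.125
grasp_force: 61.2
```

{"op": "shift_gripper", "data": {
  "increments": "0 0 0 0.014 0 0 0;0 0 0 0 0 0 0"
}}

```text
time: 13.15
tool_pos: [0.4717, -0.1932, 0.0341]
tool_rot: [-0.0, 0.01, 1.0, 0.0]
contact_force: [-5.1, 1.7, 8.9]
gripper_width: 0.132
grasp_force: 61.7
```

{"op": "shift_gripper", "data": {
  "increments": "0 0 0 0.014 0 0 0;0 0 0 0 0 0 0"
}}

```text
time: 13.4
tool_pos: [0.4717, -0.1932, 0.0341]
tool_rot: [-0.0, 0.01, 1.0, 0.0]
contact_force: [-7.0, 4.2, 13.9]
gripper_width: 0.129
grasp_force: 62.4
```

In the tool's units: 0.0008 m is 0.016.

{"op": "shift_gripper", "data": {
  "increments": "0 0 0 0.016 0 0 0;0 0 0 0 0 0 0"
}}

```text
time: 13.65
tool_pos: [0.4716, -0.1932, 0.0341]
tool_rot: [-0.001, 0.01, 1.0, 0.0]
contact_force: [-10.0, 4.9, 19.3]
gripper_width: 0.129
grasp_force: 63.2
```

```bash
python3 - <<'E'
from h import *
s=telemetry.state();print(s["tool_pos"],s["tool_rot"],s["contact_force"],s["ft_torque"])
a=camrig.grab_frame("scene")[:,:,::-1];c=camrig.camera_params("wrist");b=camrig.grab_frame("wrist")[:,:,::-1];np.save("w6.npy",c,allow_pickle=True)
A=cv2.resize(a[165:275,305:425],(436,400),interpolation=cv2.INTER_CUBIC);B=cv2.resize(b[60:360,180:460],(373,400),interpolation=cv2.INTER_CUBIC)
cv2.imwrite("pics/f.png",np.hstack([A,B])[:, :800])
E
```

```text
[ 0.47164944 -0.19322724  0.03410324] [-6.37731294e-04  1.01971174e-02  9.99947784e-01  2.02192690e-04] [-10.04756222   4.87290574  19.26056499] [ 0.77792634  1.47824422 -0.03156141]
```

View pics/f.png

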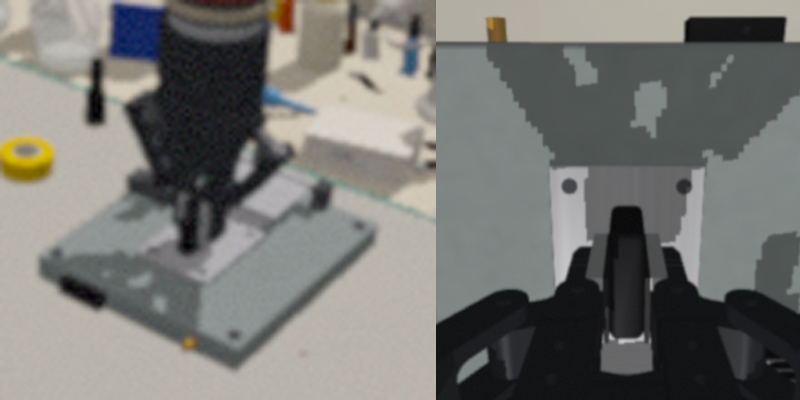

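The plate lies flat with its tongue under the level leaf. In the scene half the leaf is at (275,190) and the plate's edge has no visible gap to the deck. The measured height puts the plate's underside at 24.0 mm, which is deck level, with a 19 N press.

```bash
python3 -c "
from plant import manip, camrig, telemetry, workorder
print(workorder.job_done())"
```

```text
the job is handed in; nothing more can be done
None
```

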